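# Right the loaf tin on the scale and tare it

## Robot

A 7-joint arm with a two-finger parallel gripper is mounted at the origin on the work surface. World frame = base frame: x ahead of the robot, y to its left, z up, the work surface at z = 0. Lengths are in m, angles in degrees, forces in N, time in s.
With the tool pointing down it reaches from about 0.35 to 0.775 m from the base axis. Payload 3.1 kg.
Tool frame: the origin (TCP) lies on the centre line of the jaws, within the pads' length; the fingertips stand 17 mm ahead of it and the grasp point (between the pads) lies 2 mm behind it (robot.tip_reach is the distance from the TCP to the fingertips, in m); z points along the fingers, y is the line along which they close (so a half turn about z gives the same grasp; the last joint's range is limited). The gripper opens to 85 mm and grips with 20 to 120 N. Pads are 22 mm wide; open, the fingers measure 114 mm over their backs; the gripper's body (76 mm by 85 mm) begins 54 mm behind the grasp point. The pads swing forward as they close: fully open they stand 13 mm farther back than shut.
Start: joints at [64.59, 17.813, 0.802, 86.603, -0.252, 75.585, -1.558], TCP at [0.215, -0.506, 0.248] pointing down, gripper open.
Joint ranges: [-154.91, 154.91], [-16.99, 109.72], [-72.82, 74.43], [7.12, 147.25], [-82.49, 262.49], [11.32, 116.49], [-174.64, 174.64]. Speed limits (degrees/s): [159.86, 159.86, 180, 180, 180, 180, 180].

## Interface

Orientations are given as [roll, pitch, yaw] about the fixed x, y, z axes, in that order (R = Rz(yaw) Ry(pitch) Rx(roll)).
In Python, from station import robot, fingers, vision, workorder, recognise gives the robot as it stands. Calls block until the motion is done:
- robot.move_to(position, orientation): joint-space move of the TCP to a pose.
- robot.line_to(position, orientation=None, velocity=0.15, f_stop=None): straight line of the TCP; orientation=None keeps the orientation; velocity is the mean speed in m/s. With f_stop (N) it stops when the force on the tool has changed by that much, and returns True; else False.
- robot.move_j(angles): joint-space move.
- fingers.gripper_to(opening, force=None): opening from 0.0 (shut) to 1.0 (fully open); force is the grip in N (None keeps the last); returns when the fingers have stopped.
- robot.pause(seconds).
- robot.inverse_kinematics(position, orientation): joint angles nearest the present ones, or None.
- vision.grab_frame(name): name is "side" or "top" or "wrist"; returns the picture (384x512x3 uint8, red, green, blue); there is no depth.
- vision.calibration(name): a dict with "mtx" (3x3 intrinsics, pixels), "k1" (the pictures are not rectified: a ray, as slopes to the right and down, at radius r is drawn at 1 + k1 r^2 times it, then the intrinsics apply), "extrinsics" (4x4, takes a point from world to camera coordinates); the wrist camera has in their place "T_tool_cam" (4x4, takes a point from camera to tool coordinates, whose origin is the TCP and whose axes are the flange's). Camera axes: x right, y up, looking along -z (the intrinsics and any distortion apply to the point x, -y, -z); pixel columns grow to the right and rows downward; lengths in m; the calibration is good to about 2 mm. A picture is of the moment at which its call begins: read the wrist's pose just before it. calibration takes no time and is no camera call.
A pose or a line that the arm cannot do raises robot.PlanningError and nothing moves.
- workorder.close_job(): hands the job in; it is judged then, once.
Trained networks look in the newest picture that a camera, given by its name, has taken for a name from the list of things; names that differ only in an ending like _2 or _b are one class to them, and where a whole thing is asked for, a point or a joint stands for the part that bears it (a point fixed in the world has none). Each returns a list of dicts, best first, with "p" (0 to 1); they miss things now and then, are a little off and sometimes report something else, mostly with a low value. They report only what shows in the picture. A call takes as long as a camera call. They do not tell look-alikes from the thing itself.
- recognise(label, camera): "rect" ([centre column, centre row, width, height] in pixels, round what is visible of it).
Readings, each from a call of its own:
- robot.current_time_s(): time.
- robot.current_joint_positions(): joint angles.
- robot.current_dq(): joint speeds.
- robot.current_joint_torque(): joint torques, N m.
- robot.current_tool_pos(): TCP position.
- robot.current_eef_rot(): TCP orientation.
- robot.current_contact_force(): force on the tool from outside, world axes, zero at the start.
- robot.current_torque(): the same for the moment, N m.
- robot.current_finger_gap(): opening from 0.0 (shut) to 1.0 (fully open).
- robot.current_gripper_force(): force on a finger pad.
Only numpy, scipy, OpenCV 4.12 (cv2) and the standard library are available. Lean on these libraries where they do the work, as an engineer would, in place of code of your own. Each camera call takes 0.05 s, during which the arm holds its last target. There are 200 camera calls.

## Task

The empty gold-coloured loaf tin has been left lying on its side on the bakery scale. Without picking it up, gently push it over with the fingertips so that it stands on its base, mouth up, on the scale's plate; then press the green tare button fully down and let it come up again. Do not press the red button, and leave the jar, the cup and the spatula where they are.

Things in the scene. Friction and masses are not known exactly. Their poses are not given: they have to be found in the camera images.
- scale: Black counter scale, fixed, with a flat steel plate 230 (x) by 300 (y) mm whose top is 90 mm above the table. Origin on the table under the plate's centre, z up, x from the control panel to the plate (within 0.3 rad of world x). The panel is a 70 mm strip along the plate's -x side, 77 mm above the table, and carries two buttons.
- tin: Open gold-coloured loaf tin, dark inside, loose, 150 long (its y), 80 wide (its z), 60 mm deep, walls 3 mm, 0.15 to 0.31 kg. x: outward normal of the base. It starts on a side wall, up to 2 rad yaw from the scale: z up, x level; standing mouth up, x is straight down. Origin: middle of the long bottom edge on which it turns; at the start the base rises 80 mm from it and the mouth opens to -x.
- tin_rim (a point): Middle of the rim of the side wall that is uppermost at the start (tin frame -60, 0, 80 mm), 80 mm above the plate. A level push on this rim edge towards the tin's +x turns it about its origin's edge; after a push of some 40 to 60 mm it is past its balance and falls onto its base, the edge having slid little.
- tin_base (a point): Middle of the outside of the tin's base (tin frame x = 0, y = 0, z = 40 mm).
- tare_top (a point): Centre of the top face of the green tare button, 28 mm across, in a black housing on the right-hand (-y) side of the scale's panel; at (-153, -45) mm in the scale's frame, pressed straight down.
- tare (a joint): Travel of the tare button in m: 0 up, 0.006 fully down; a spring returns it, about 5 N at the bottom.
- power_top (a point): Centre of the top face of the red on/off button, the same size, at (-153, +45) mm in the scale's frame; to be left alone.
- power (a joint): Travel of the red button in m: 0 up, 0.006 fully down.
- jar: Closed jar with a red lid, 60 mm across, 105 mm tall, standing on the table to the left (+y) of the scale; origin at the centre of its underside. Bystander.
- cup: White open cup, 72 mm across, 85 mm tall, standing on the table to the right (-y) of the scale; origin at the centre of its underside. Bystander.
- spatula: Kitchen spatula lying on the table to the left of the scale, beyond the jar, along its own x axis. Bystander.
Not all that is in view belongs to the job. What is meant by the tin is not blue or purple, and is the smaller of those in its own colour.

How it is judged:
By the outcome, as a careful person would: the job done as asked, in the order asked, and still so for the second after the job is handed in, with the robot touching nothing.
It also fails if it takes over 45 s, if anything falls off the work surface, if the arm or the gripper's body presses on something with over 40 N, if the wrist force passes 120 N, or if a joint passes its speed limit or range.

## Working session

There is one attempt and no reset: what is moved stays moved. The work goes in short steps, each a Python script; the robot and the scene stay as the last script left them, time stands still between calls to the robot, and variables do not carry over. Pictures are saved under pics/ and viewed, at most 10 in all, crops included, and the job is handed in when it is done.

```bash
ls; mkdir -p pics; cat > h.py <<'E'
import numpy as np, cv2
from station import robot, fingers, vision, workorder, recognise
def ray(cam,u,v):
    c=vision.calibration(cam); K=np.array(c["mtx"]); k=c["k1"]
    d=np.array([(u-K[0,2])/K[0,0],(v-K[1,2])/K[1,1]]); s=d.copy()
    for _ in range(30): s=d/(1+k*(s@s))
    E=np.array(c["extrinsics"]); R=E[:3,:3]; t=E[:3,3]
    return -R.T@t, R.T@np.array([s[0],-s[1],-1])
def at_z(cam,u,v,z):
    o,d=ray(cam,u,v); return o+d*(z-o[2])/d[2]
def proj(cam,p):
    c=vision.calibration(cam); K=np.array(c["mtx"]); E=np.array(c["extrinsics"])
    q=E[:3,:3]@np.array(p)+E[:3,3]; s=np.array([q[0],-q[1]])/-q[2]; s=s*(1+c["k1"]*(s@s))
    return K[:2,:2]@s+K[:2,2]
E
python3 - <<'E'
from h import *
for c in("top","side"):
    im=vision.grab_frame(c); cv2.imwrite(f"pics/{c}0.png",cv2.resize(im[:,:,::-1],(800,600)))
    o,_=ray(c,256,192); print(c,o.round(3))
    for l in("scale","tin","tare_top","power_top","jar","cup","spatula"):
        print(l,[(np.round(r["rect"]).tolist(),round(r["p"],2)) for r in recognise(l,c)][:4])
E
```

```text
pics
top [0.348 0.072 1.438]
scale []
tin [([309.0, 112.0, 52.0, 30.0], 0.92), ([390.0, 269.0, 76.0, 48.0], 0.82), ([273.0, 191.0, 43.0, 64.0], 0.81), ([205.0, 299.0, 35.0, 78.0], 0.72)]
tare_top [([302.0, 237.0, 9.0, 7.0], 0.41)]
power_top [([270.0, 238.0, 5.0, 8.0], 0.57)]
jar [([204.0, 213.0, 23.0, 18.0], 0.63)]
cup [([365.0, 189.0, 27.0, 28.0], 0.82)]
spatula [([180.0, 203.0, 24.0, 90.0], 0.72)]
side [0.112 0.715 0.799]
scale [([275.0, 213.0, 140.0, 106.0], 0.85)]
tin [([266.0, 193.0, 52.0, 41.0], 0.96), ([330.0, 303.0, 100.0, 98.0], 0.79), ([378.0, 182.0, 57.0, 58.0], 0.78), ([224.0, 172.0, 38.0, 39.0], 0.69)]
tare_top [([308.0, 165.0, 24.0, 25.0], 0.43), ([273.0, 212.0, 140.0, 105.0], 0.4)]
power_top [([302.0, 219.0, 9.0, 7.0], 0.57)]
jar [([240.0, 259.0, 24.0, 39.0], 0.85)]
cup [([306.0, 166.0, 22.0, 21.0], 0.87), ([318.0, 199.0, 10.0, 10.0], 0.23)]
spatula [([214.0, 281.0, 95.0, 50.0], 0.72)]
```

View pics/top0.png

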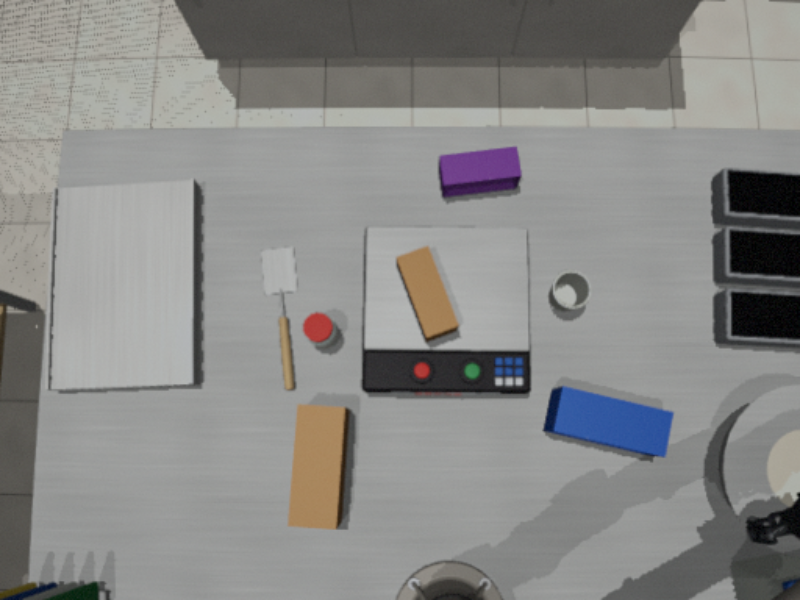

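View pics/side0.png

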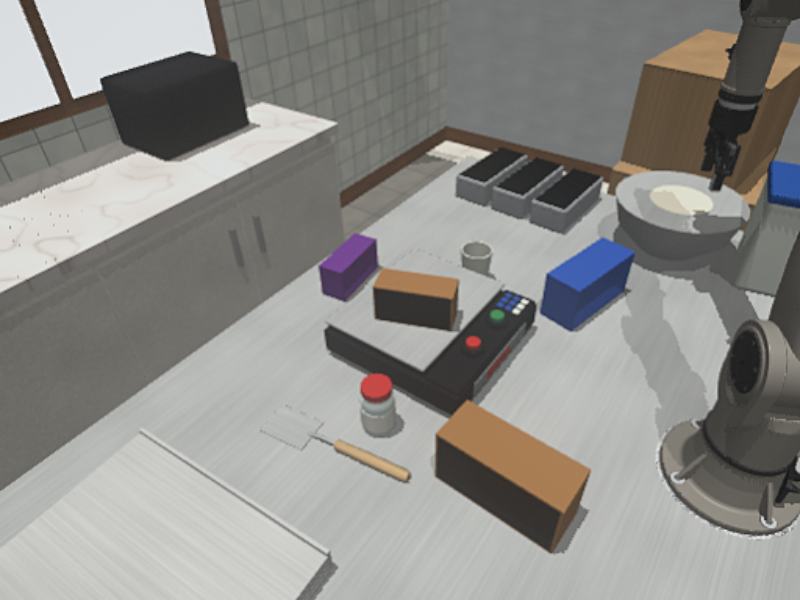

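```bash
python3 - <<'E'
from h import *
t=cv2.imread("pics/top0.png");s=cv2.imread("pics/side0.png")
t=vision.grab_frame("top")[:,:,::-1];s=vision.grab_frame("side")[:,:,::-1]
a=cv2.resize(t[140:260,225:345],(590,590),interpolation=cv2.INTER_CUBIC)
cv2.imwrite("pics/c0.png",a)
cv2.imwrite("pics/c1.png",cv2.resize(s[160:250,205:345],(784,504),interpolation=cv2.INTER_CUBIC))
E
```

```text
(no output)
```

View pics/c0.png

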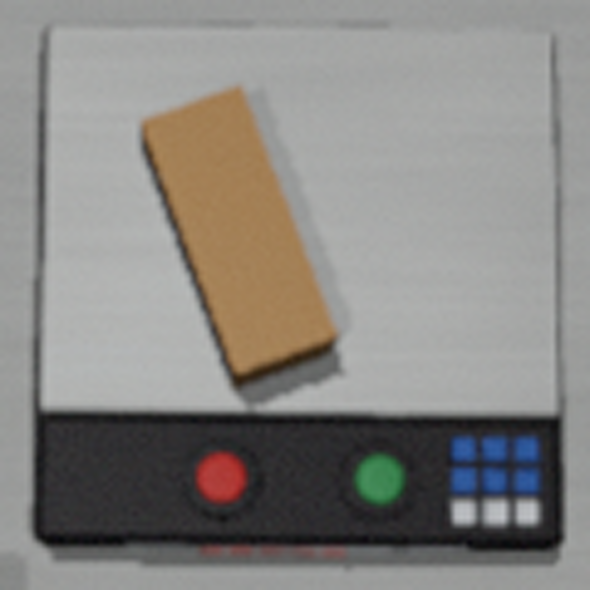

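View pics/c1.png

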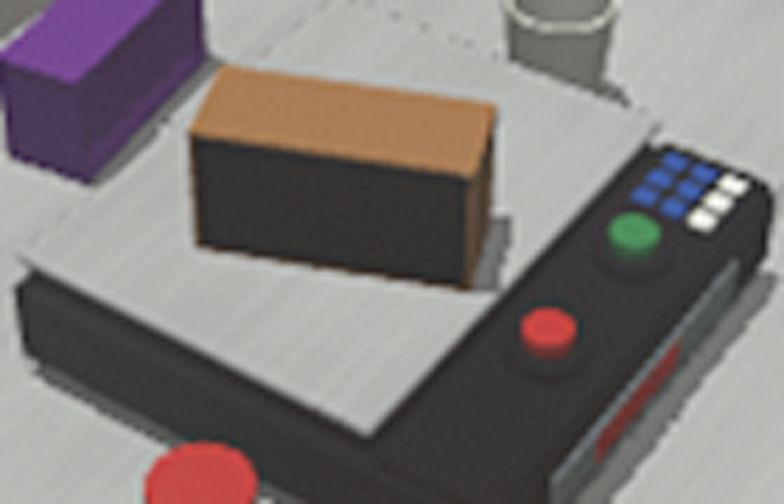

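```bash
python3 - <<'E'
from h import *
f=590/120; g=lambda u,v:(225+u/f-.4,140+v/f-.4)
P=[at_z("top",*g(*p),.170) for p in((145,123),(240,87),(335,338),(238,375))]
P=np.array(P);print(P.round(4)); print([np.linalg.norm(P[i]-P[(i+1)%4]).round(4) for i in range(4)])
print("plate",[at_z("top",*g(*p),.09).round(3) for p in((48,28),(552,33),(556,415),(40,410))])
def tri(a,b):
    o1,d1=ray("top",*a);o2,d2=ray("side",*b)
    s=np.linalg.lstsq(np.c_[d1,-d2],o2-o1,rcond=None)[0]; p,q=o1+s[0]*d1,o2+s[1]*d2
    return (p+q)/2,np.linalg.norm(p-q)
for a,b in(((380,478),(634,234)),((221,478),(548,328))):
    print(tri(g(*a),(205+b[0]/5.6-.4,160+b[1]/5.6-.4)))
# tin top corners A (left far), D (left near) , side view
for a,b in(((145,123),(192,133)),((238,375),(470,177)),((335,338),(495,106))):
    print("tin",tri(g(*a),(205+b[0]/5.6-.4,160+b[1]/5.6-.4)))
print(robot.current_time_s())
E
```

```text
[[ 0.6389  0.0942  0.17  ]
 [ 0.6593  0.0418  0.17  ]
 [ 0.5196 -0.0093  0.17  ]
 [ 0.4994  0.0433  0.17  ]]
[np.float64(0.0562), np.float64(0.1487), np.float64(0.0564), np.float64(0.1485)]
plate [array([0.715, 0.153, 0.09 ]), array([ 0.712, -0.145,  0.09 ]), array([ 0.486, -0.141,  0.09 ]), array([0.489, 0.155, 0.09 ])]
(array([ 0.44932953, -0.03920306,  0.09418434]), np.float64(0.0006466205023946588))
(array([0.44946387, 0.0514311 , 0.09627079]), np.float64(0.0002504076982339205))
tin (array([0.63952601, 0.09410196, 0.16642998]), np.float64(0.00044261500181522))
tin (array([0.50130982, 0.04385679, 0.16580063]), np.float64(0.0030911488734800653))
tin (array([ 0.52024248, -0.00918242,  0.16887046]), np.float64(0.000972205575585938))
0.9
```

```bash
cat >> h.py <<'E'
L=np.array([.9393,.3431,0]); N=np.array([.350,-.9367,0]); RIM=np.array([.569,.0685,.170])
E
python3 - <<'E'
from h import *
print(robot.tip_reach, robot.current_eef_rot())
for y in(110,-70,20,-160): print(y,robot.inverse_kinematics([*(RIM-.045*N)[:2],.30],[180,0,y]))
fingers.gripper_to(0.0,force=30)
p=RIM-.045*N; T=robot.tip_reach
for y in (110,-70):
    try: robot.move_to([p[0],p[1],.30],[180,0,y]); break
    except robot.PlanningError as e: print(e)
robot.line_to([p[0],p[1],.161+T])
print(y,robot.current_tool_pos(),robot.current_finger_gap(),robot.current_contact_force(),robot.current_time_s())
for c in("top","side"): 
    im=vision.grab_frame(c)
    if c=="side": cv2.imwrite("pics/s1.png",cv2.resize(im[140:270,190:360,::-1],(784,600),interpolation=cv2.INTER_CUBIC))
E
```

```text
0.017 [-1.79999723e+02  1.01184885e-03  2.30236865e+01]
110 [ 20.35906316  25.36447804 -50.06842029  77.26085149  19.2242441
  86.04700083  -8.20701098]
-70 [ -54.72565968   27.95649526   64.55278046   80.25343342  -25.07647481
   87.19185203 -151.7242129 ]
20 [ 17.25886236  23.87415875 -44.59259017  77.3762673   16.56426617
  85.33098727 -96.16346289]
-160 [ 21.58623148  26.06141409 -52.35984057  77.21628632  20.4005962
  86.39499068  80.89308449]
110 [0.55393901 0.11100055 0.17900592] -0.0005227109418616078 [ 0.24799047 -0.00860201  0.46684673] 5.1333
```

View pics/s1.png

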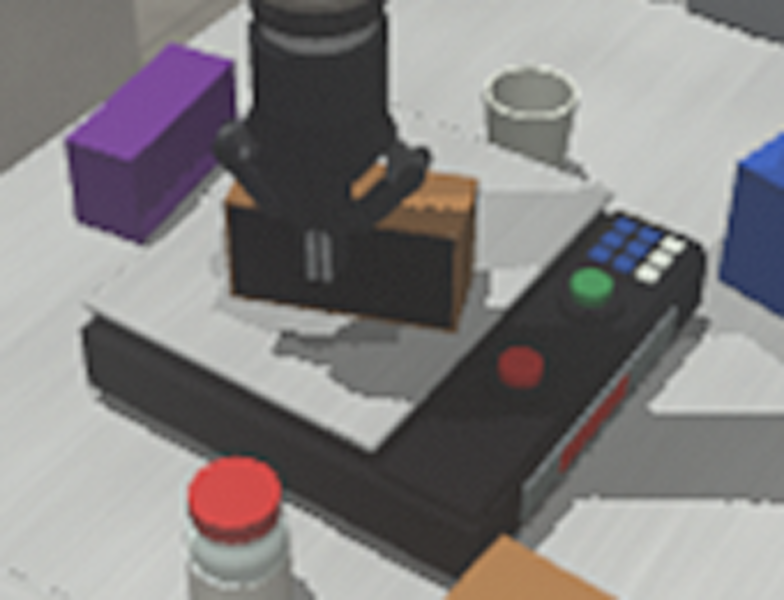

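```bash
python3 - <<'E'
from h import *
p0=np.array(robot.current_tool_pos())
for d,dz in((.034,0),(.050,.006),(.065,.012),(.075,.015),(.085,.017),(.092,.018)):
    r=robot.line_to(list(p0+d*N+[0,0,dz]),velocity=.05,f_stop=15)
    print(d,r,np.round(robot.current_contact_force(),2))
    if r: break
robot.pause(.5)
print(robot.current_time_s())
im=vision.grab_frame("side")
cv2.imwrite("pics/s2.png",cv2.resize(im[140:270,190:360,::-1],(784,600),interpolation=cv2.INTER_CUBIC))
E
```

```text
0.034 False [-0.62  0.44 -0.7 ]
0.05 False [-0.02  0.16 -0.96]
0.065 False [ 0.91  1.27 -0.38]
0.075 False [-0.54  0.98 -0.1 ]
0.085 False [0.18 0.09 0.33]
0.092 False [ 0.26 -0.52 -0.6 ]
8.525
```

View pics/s2.png

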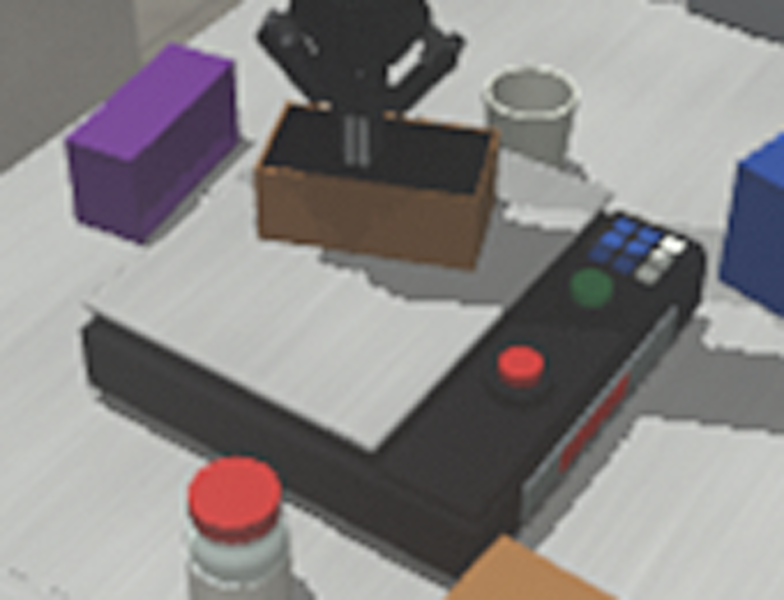

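```bash
python3 - <<'E'
from h import *
p=np.array(robot.current_tool_pos()); robot.line_to([p[0],p[1],.30])
T=robot.tip_reach; b=(.449,-.039)
q=[180,0,20]
robot.move_to([*b,.25],q); robot.line_to([*b,.105+T])
f0=np.array(robot.current_contact_force())
for z in np.arange(.101,.078,-.001):
    robot.line_to([*b,z+T],velocity=.02)
    f=robot.current_contact_force()[2]-f0[2]; print(round(z,3),round(f,2),round(robot.current_tool_pos()[2]-T,4))
    if f>9: break
robot.pause(.3); print(robot.current_contact_force())
robot.line_to([*b,.25]); 
im=vision.grab_frame("top"); print(robot.current_time_s())
cv2.imwrite("pics/t3.png",cv2.resize(im[120:280,160:400,::-1],(800,533),interpolation=cv2.INTER_CUBIC))
E
```

```text
0.101 -0.6 0.1012
0.1 -0.57 0.1
0.099 0.33 0.0991
0.098 1.03 0.0981
0.097 2.31 0.0971
0.096 2.31 0.0961
0.095 2.0 0.0951
0.094 3.42 0.0941
0.093 3.51 0.0931
0.092 11.16 0.093
[-1.77778408  0.54931748 11.56567951]
15.6083
```

View pics/t3.png

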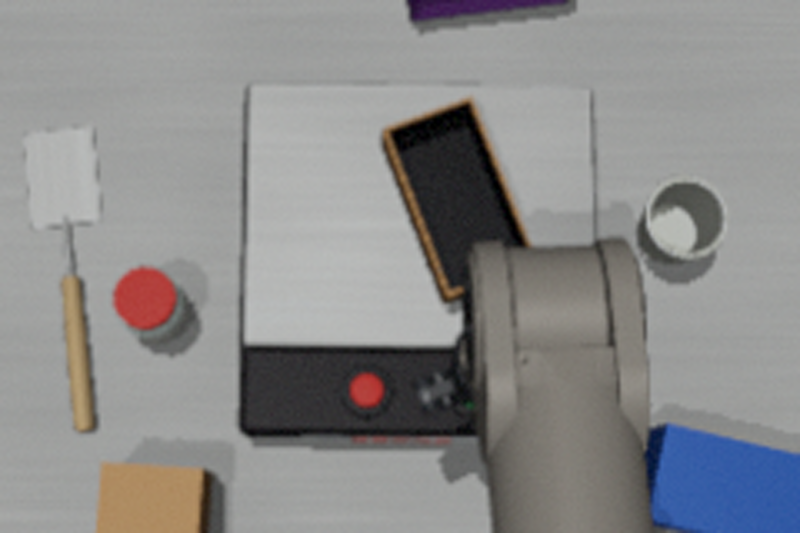

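```bash
python3 - <<'E'
from h import *
robot.pause(.5); print(workorder.close_job())
E
```

```text
the job is handed in; nothing more can be done
None
```

The tin stands mouth up on the scale's plate. I pressed the green tare button about 6 mm, to a hard stop, and released it. I left the red button, jar, cup and spatula alone and handed the job in; I didn't photograph the green button after release.

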